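# Fit the spacer sleeve and hold the fold-out panel at the pointer

### The job

Slide the tall spacer sleeve over the upright post in the opened instrument, fully home, and let go of it. Then lift the instrument's fold-out panel until the panel is in line with the steel pointer beside it, and finish while still holding it steady there with the gripper (it falls if let go), propped on nothing else. Do not shift the pointer, and leave the short sleeve, the mouse and the screwdriver where they are.

Things in the scene. Friction and masses are not known exactly. Their poses are not given: they have to be found in the camera images.
- unit: opened instrument, fixed: grey tray 170 (x) by 160 (y) mm, floor 12 mm thick, rim 34 mm high on three sides. Origin on the bench below the hinge's middle; x along the hinge, z up; tray on its -y side (y -150 to 10 mm), panel on +y. Yaw within 0.3 rad of the world axes. Hinge brackets 68 mm high at x +-77, y 0 mm; a rest foot 40 x 16 mm, 54 mm high, under the panel at y 85 mm
- post_foot (a point): foot of the upright steel post, on its axis, level with the tray floor (12 mm above the bench; x 0, y -78 mm of the unit). The post is 12 mm in diameter and rises 55 mm above this point, the last 6 mm tapering to 6 mm diameter. Within 60 mm of it only low boards and the 34 mm high rim, 40 mm or more away
- sleeve: the tall spacer sleeve, a loose plain brass tube standing upright on the bench: outside diameter 32 mm, bore 16 mm, height 40 mm, about 60 g. Origin at the centre of its underside, z along its axis. It starts either right or left of the instrument
- short_sleeve: a bystander: brass, same diameters, but only 16 mm high, standing on the bench on the other side. Origin at the centre of its underside
- panel (a joint): angle of the fold-out panel in rad: 0 = lying level on its rest (its start), growing as its handle end swings up about the hinge, to 1.9. The panel weighs roughly 0.3 to 0.55 kg and falls back when let go
- hinge (a point): the middle of the hinge axis, 60 mm above the bench, axis along the unit's x; panel and pointer both turn about it
- panel_bar (a point): middle of the panel's bar handle: round steel bar, 12 mm thick, 118 mm long, parallel to the hinge, 172 mm from its axis, in the panel's mid-plane (60 mm above the bench at the start). The panel is a beige plate 140 mm wide, 118 long, 6 thick, circuit board on top; 48 mm are open between plate and bar axis; thin arms at x +-55 mm carry the bar. y axis: hinge to bar; x: along the bar
- pointer (a joint): angle of the pointer in rad, measured just as the panel's: the panel is in line with the pointer when the two values are equal. It is set between 0.55 and 1.05 and stays by friction
- pointer_tip (a point): the tip of the pointer: a flat steel strip 10 mm high, 8 mm thick, that starts at the hinge axis and ends 122 mm from it, beside the panel at x = +92 mm of the unit. The point's y axis runs along the pointer, away from the hinge
- mouse: a bystander: a black computer mouse 100 by 58 by 32 mm on the bench beyond the instrument, origin under its middle
- screwdriver: a bystander: a screwdriver, 180 mm long, lying on the bench beyond the instrument
Mind the look-alikes: they are no part of the job. What is shaped like the sleeve but turquoise is not meant.

How it is judged:
By the outcome, as a careful person would: the job done as asked, in the order asked, and still so for the second after the job is handed in, while the arm keeps its last pose, push and grip.
It also fails if it takes over 67 s, if anything falls off the work surface, if the arm or the gripper's body presses on something with over 40 N, if the wrist force passes 120 N, or if a joint passes its speed limit or range.

### The arm

A 6-joint arm with a two-finger parallel gripper is mounted at the origin on the work surface. World frame = base frame: x ahead of the robot, y to its left, z up, the work surface at z = 0. Lengths are in m, angles in rad, forces in N, time in s.
With the tool pointing down it reaches from about 0.35 to 0.975 m from the base axis. Payload 7.1 kg.
Tool frame: the origin (TCP) lies midway between the tips of the shut fingers; the grasp point (between the pads) lies 19 mm behind it; z points along the fingers, y is the line along which they close (so a half turn about z gives the same grasp; the last joint's range is limited). The gripper opens to 88 mm and grips with 3 to 60 N. Pads are 20 mm wide; open, the fingers measure 115 mm over their backs; the gripper's body (75 mm by 178 mm) begins 61 mm behind the grasp point.
Start: joints at [-1.18, 0.423, 1.63, -0, 1.089, -0.019], TCP at [0.249, -0.573, 0.223] pointing down, gripper open.
Joint ranges: [-3, 3], [-0.9, 2.11], [0.09, 2.58], [-1.31, 4.45], [0.11, 2.69], [-2.54, 2.54]. Speed limits (rad/s): [2.39, 2.39, 3.01, 3.14, 3.14, 3.14].

### API

Orientations are given as a unit quaternion [w, x, y, z].
In Python, from station import move_pose, movel, movej, command_gripper, wait, inverse_kinematics, read_camera, camera_info, MotionError, job_done, get_time, get_joint_pos, get_qvel, get_effort, get_tcp_pos, get_ee_rot, get_ft_force, get_ft_torque, get_grip_width, get_finger_force gives the robot as it stands. Calls block until the motion is done:
- move_pose(position, orientation): joint-space move of the TCP to a pose.
- movel(position, frame=None, v=0.15, until_force=None): straight line of the TCP; frame=None keeps the orientation; v is the mean speed in m/s. With until_force (N) it stops when the force on the tool has changed by that much, and returns True; else False.
- movej(angles): joint-space move.
- command_gripper(opening): opening from 0.0 (shut) to 1.0 (fully open); the grip force is fixed at half the most; returns when the fingers have stopped.
- wait(seconds).
- inverse_kinematics(position, orientation): joint angles nearest the present ones, or None.
- read_camera(name): name is "side" or "top"; returns the picture (480x640x3 uint8, red, green, blue); there is no depth.
- camera_info(name): a dict with "intrinsics" (3x3 intrinsics, pixels), "T" (4x4, takes a point from camera to world coordinates). Camera axes: x right, y up, looking along -z (the intrinsics and any distortion apply to the point x, -y, -z); pixel columns grow to the right and rows downward; lengths in m; the calibration is good to about 2 mm. A picture is of the moment at which its call begins. camera_info takes no time and is no camera call.
A pose or a line that the arm cannot do raises MotionError and nothing moves.
- job_done(): hands the job in; it is judged then, once.
Readings, each from a call of its own:
- get_time(): time.
- get_joint_pos(): joint angles.
- get_qvel(): joint speeds.
- get_effort(): joint torques, N m.
- get_tcp_pos(): TCP position.
- get_ee_rot(): TCP orientation.
- get_ft_force(): force on the tool from outside, world axes, zero at the start.
- get_ft_torque(): the same for the moment, N m.
- get_grip_width(): opening from 0.0 (shut) to 1.0 (fully open).
- get_finger_force(): force on a finger pad.
Only numpy, scipy, OpenCV 4.12 (cv2) and the standard library are available. Lean on these libraries where they do the work, as an engineer would, in place of code of your own. Each camera call takes 0.05 s, during which the arm holds its last target. There are 200 camera calls.

## Working session

There is one attempt and no reset: what is moved stays moved. The work goes in short steps, each a Python script; the robot and the scene stay as the last script left them, time stands still between calls to the robot, and variables do not carry over. Pictures are saved under pics/ and viewed, at most 10 in all, crops included, and the job is handed in when it is done.

```bash
mkdir -p pics; ls; python3 - <<'E'
from station import *
import cv2
for n in("top","side"):
    i=camera_info(n);print(n,i)
    cv2.imwrite(f"pics/{n}0.png",read_camera(n)[:,:,::-1])
print(get_time(),get_ee_rot())
E
```

```text
pics
top {'intrinsics': array([[477.3516027 ,   0.        , 316.73823793],
       [  0.        , 477.3516027 , 239.88712402],
       [  0.        ,   0.        ,   1.        ]]), 'T': array([[ 0.02295736,  0.99775772, -0.06286879,  0.53040163],
       [-0.99939986,  0.02127253, -0.02733869, -0.01082369],
       [-0.02594001,  0.06345868,  0.99764729,  1.15786446],
       [ 0.        ,  0.        ,  0.        ,  1.        ]])}
side {'intrinsics': array([[534.86377205,   0.        , 320.49817067],
       [  0.        , 534.86377205, 249.75387337],
       [  0.        ,   0.        ,   1.        ]]), 'T': array([[-0.92100064,  0.19381263, -0.33792675,  0.19879465],
       [-0.38878687, -0.51196309,  0.76598862,  0.92287027],
       [-0.02454776,  0.83685749,  0.54687014,  0.71236223],
       [ 0.        ,  0.        ,  0.        ,  1.        ]])}
0.1 [-6.44638744e-04  9.79079565e-01  2.03476719e-01 -1.21601068e-04]
```

View pics/top0.png

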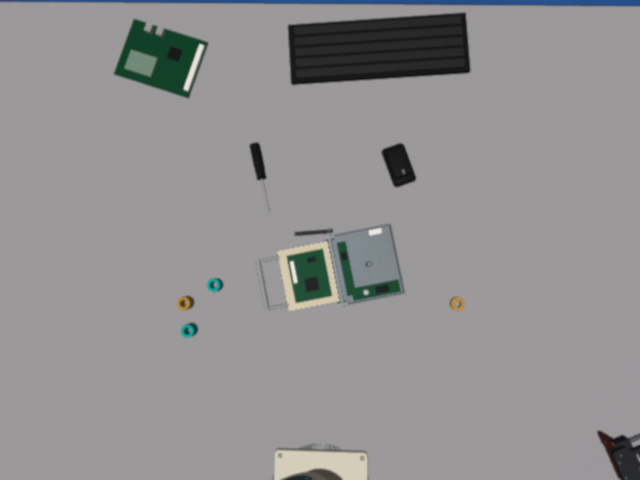

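View pics/side0.png

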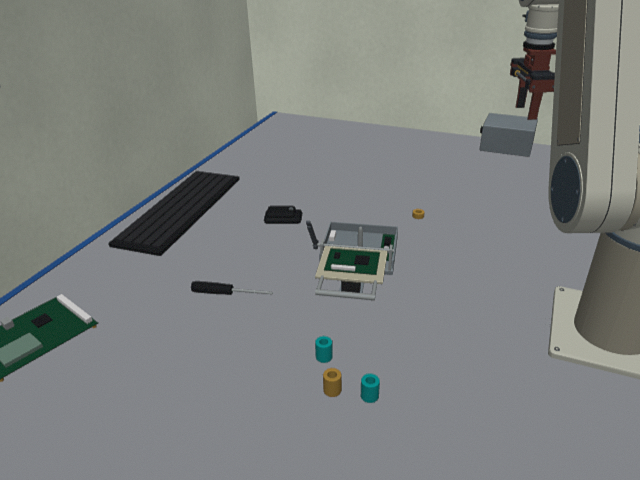

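Top: brass tall sleeve at (185,303), with turquoise look-alikes at (214,285) and (188,330). The short sleeve is at (457,303), the post at (368,264), the bar at about (263,285), and the pointer runs (332,231)–(296,233). Side: tall sleeve at (332,382). Next I'll zoom in to measure.

```bash
cat > h.py <<'E'
import numpy as np, cv2
from station import *
def proj(n,P):
    i=camera_info(n);K=i["intrinsics"];T=i["T"]
    p=(np.atleast_2d(P)-T[:3,3])@T[:3,:3]; p=p*[1,-1,-1]
    q=p@K.T; return q[:,:2]/q[:,2:]
def ray(n,uv):
    i=camera_info(n);K=i["intrinsics"];T=i["T"]
    d=np.linalg.inv(K)@[uv[0],uv[1],1.]; d=T[:3,:3]@(d*[1,-1,-1]); return T[:3,3],d
def onz(n,uv,z):
    o,d=ray(n,uv); return o+d*(z-o[2])/d[2]
E
python3 - <<'E'
from h import *
t=cv2.imread("pics/top0.png");s=cv2.imread("pics/side0.png")
cv2.imwrite("pics/tc.png",cv2.resize(t[215:320,250:415],None,fx=4.8,fy=4.8,interpolation=cv2.INTER_CUBIC))
cv2.imwrite("pics/sc.png",cv2.resize(s[210:305,295:410],None,fx=6,fy=6,interpolation=cv2.INTER_CUBIC))
for n,im in(("top",t),("side",s)):
    h=cv2.cvtColor(im,cv2.COLOR_BGR2HSV)
    m=cv2.inRange(h,(10,120,70),(25,255,255))
    N,_,st,c=cv2.connectedComponentsWithStats(m)
    for k in range(1,N):
        if st[k,4]>30: print(n,st[k],c[k],onz(n,c[k],.04),onz(n,c[k],.016))
E
```

```text
top [178 297  15  13 143] [184.65734266 302.65734266] [0.44681441 0.32613187 0.04      ] [0.44501983 0.33336614 0.016     ]
top [451 298  13  12  93] [456.94623656 303.29032258] [ 0.46102336 -0.30750097  0.04      ] [ 0.45953385 -0.31387048  0.016     ]
side [413 209  11  10  92] [418.01086957 213.5       ] [ 0.44776303 -0.26189606  0.04      ] [ 0.45664996 -0.30418635  0.016     ]
side [323 368  18  29 442] [331.88914027 381.9841629 ] [0.43982495 0.34551532 0.04      ] [0.44842854 0.32490661 0.016     ]
```

View pics/tc.png

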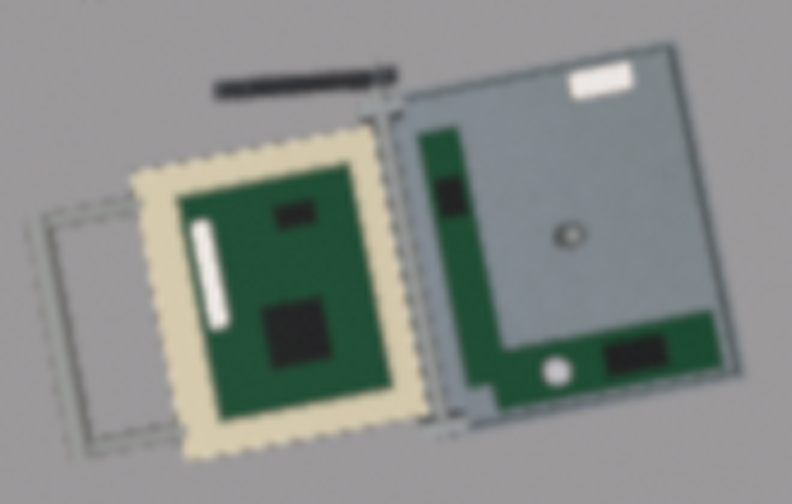

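View pics/sc.png

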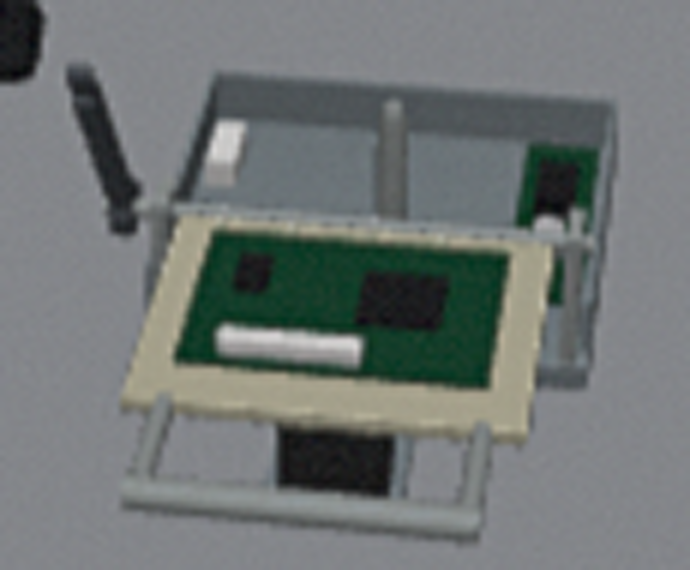

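```bash
cat > fit.py <<'E'
from h import *
from scipy.optimize import least_squares
W=[]
def add(n,X,c): 
    o,f=((250,215),4.8) if n=="top" else ((295,210),6)
    W.append((n,np.array(X)/1e3,np.array(o)+(np.array(c)+.5)/f-.5))
for X,c in [((70,124,63),(132,175)),((-70,124,63),(187,459)),((70,6,63),(370,124)),((-70,6,63),(428,413)),((85,-150,34),(673,43)),((-85,-150,34),(740,375)),((0,-78,67),(574,234)),((59,172,62),(35,217)),((-59,172,62),(77,457))]: add("top",X,c)
for X,c in [((70,124,60),(122,403)),((-70,124,60),(525,437)),((85,-150,34),(217,73)),((-85,-150,34),(615,100)),((0,-78,67),(393,101)),((59,172,60),(125,493)),((-59,172,60),(478,521))]: add("side",X,c)
def uw(p,X): c,s=np.cos(p[2]),np.sin(p[2]); return np.array([p[0]+c*X[0]-s*X[1],p[1]+s*X[0]+c*X[1],X[2]])
PT=[("top",np.array([250,215])+np.array([215,91])/4.8-.4),("side",np.array([295,210])+np.array([80,70])/6-.4)]
def ptip(p,a): return uw(p,[.092,.122*np.cos(a),.06+.122*np.sin(a)])
def res(p):
    r=[proj(n,uw(p,X))[0]-c for n,X,c in W]
    return np.concatenate(r)
f=least_squares(res,[.5,0,.1],loss="soft_l1"); print(f.x,np.round(res(f.x).reshape(-1,2),1).tolist())
for n in("top","side"):
    W0=W; W=[w for w in W0 if w[0]==n]; g=least_squares(res,f.x,loss="soft_l1"); print(n,g.x); W=W0
for n,c in PT: print(n,least_squares(lambda a:proj(n,ptip(f.x,a[0]))[0]-c,[.8]).x, least_squares(lambda a:proj(n,ptip(f.x,a[0]))[0]-c,[.8]).fun)
print("post",uw(f.x,[0,-.078,.012]),"bar",uw(f.x,[0,.172,.06]))
# sleeve
t=np.linspace(0,2*np.pi,60)
def hullc(n,x,y,h):
    P=np.vstack([np.c_[x+.016*np.cos(t),y+.016*np.sin(t),0*t+z] for z in(0,h)])
    m=cv2.moments(cv2.convexHull(proj(n,P).astype(np.float32))); return np.array([m["m10"],m["m01"]])/m["m00"]
ob={}
for n in("top","side"):
    h=cv2.cvtColor(cv2.imread(f"pics/{n}0.png"),cv2.COLOR_BGR2HSV); m=cv2.inRange(h,(8,90,40),(28,255,255))
    N,_,st,c=cv2.connectedComponentsWithStats(m)
    for k in range(1,N):
        if st[k,4]>30 and 150<c[k][0]<350 and c[k][1]>290:
            ob[n]=c[k] if n=="side" else st[k,:2]+(st[k,2:4]-1)/2; print(n,st[k])
for ns in(["top"],["side"],["top","side"]):
    g=least_squares(lambda q:np.concatenate([hullc(n,q[0],q[1],.04)-ob[n] for n in ns]),[.445,.33],diff_step=1e-3); print(ns,g.x,g.fun)
E
python3 fit.py
```

```text
[ 0.53121787 -0.02554064  0.21747445] [[-0.4, -0.5], [-0.3, 0.5], [0.4, 0.2], [0.3, 0.1], [1.0, -1.3], [1.9, 0.7], [0.0, 0.1], [0.4, -0.5], [1.2, 0.2], [-0.6, 0.9], [0.2, 1.3], [-1.2, 0.1], [0.4, 0.4], [-0.2, 1.1], [-0.2, 0.5], [0.3, 1.4]]
top [ 0.53118834 -0.0245376   0.21830171]
side [ 0.53196256 -0.02875599  0.21589164]
top [0.94767091] [-0.00306773 -0.01139596]
side [0.97487032] [-0.44492569 -0.07183227]
post [ 0.54804748 -0.10170339  0.012     ] bar [0.49410642 0.14240798 0.06      ]
top [177 297  16  13 164]
side [323 368  18  29 458]
['top'] [0.44463507 0.33202331] [ 1.42196598e-07 -7.75759702e-07]
['side'] [0.44728279 0.32821067] [ 2.61175865e-06 -8.78936191e-07]
['top', 'side'] [0.44613269 0.33007134] [ 0.83685845 -0.61154206  0.21844754  0.94762235]
```

```bash
cat >> h.py <<'E'
from scipy.spatial.transform import Rotation as Ro
SL=np.array([.4461,.3301]); U=np.array([.5312,-.0255,.2175])
POST=np.array([.5480,-.1017])
def down(phi):
    y=np.array([np.cos(phi),np.sin(phi),0]);z=np.array([0,0,-1.])
    q=Ro.from_matrix(np.c_[np.cross(y,z),y,z]).as_quat(); return q[[3,0,1,2]]
E
python3 - <<'E'
from h import *
q=down(np.radians(66)); print(inverse_kinematics([*SL,.2],q))
q2=down(U[2]+np.pi/2); print(inverse_kinematics([*POST,.2],q2),inverse_kinematics([*POST,.2],down(U[2]-np.pi/2)))
move_pose([*SL,.2],q); command_gripper(.65)
movel([*SL,.08]); print(movel([*SL,.012],v=.05,until_force=8)); print(get_tcp_pos(),get_ft_force())
command_gripper(0); print(get_grip_width()*88,get_finger_force(),get_time())
cv2.imwrite("pics/g.png",cv2.resize(read_camera("side")[250:430,230:470,::-1],None,fx=3,fy=3))
E
```

```text
[ 6.15605093e-01  3.49522944e-01  1.80471051e+00 -4.44089210e-16
  9.87359200e-01 -5.36312213e-01]
[-2.04848713e-01  3.52931059e-01  1.79947992e+00 -4.44089210e-16
  9.89181676e-01 -1.99314504e+00] [-2.04848713e-01  3.52931059e-01  1.79947992e+00 -4.44089210e-16
  9.89181676e-01  1.14844761e+00]
False
[0.44632043 0.33024126 0.01233172] [ 0.01817437  0.06770894 -0.27082208]
32.26635193956078 30.000136918388307 6.975
```

View pics/g.png

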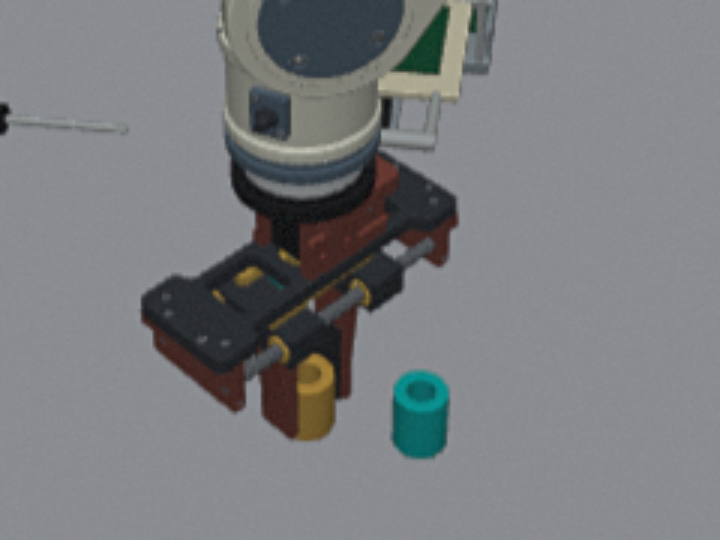

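Brass sleeve held upright between the pads at about (310,400) in the crop. The turquoise one at (420,415) is clear.

```bash
python3 - <<'E'
from h import *
q=down(np.radians(66))
movel([*SL,.25],v=.25); move_pose([*POST,.25],q); movel([*POST,.11]); movel([*POST,.088],v=.05)
print(get_tcp_pos(),get_time(),get_grip_width()*88, get_ft_force())
t=read_camera("top")[:,:,::-1];s=read_camera("side")[:,:,::-1]
cv2.imwrite("pics/t2.png",t);cv2.imwrite("pics/s2.png",s)
print(proj("top",[*POST,.06]),proj("side",[*POST,.06]))
cv2.imwrite("pics/c2.png",cv2.resize(s[190:290,300:420],None,fx=6,fy=6,interpolation=cv2.INTER_CUBIC))
E
```

```text
[ 0.54789923 -0.10167853  0.08771551] 11.425 31.939041214776374 [-0.75711513 -0.16040106 -0.58365355]
[[368.97418726 263.47023933]] [[359.87714625 230.09802575]]
```

View pics/c2.png

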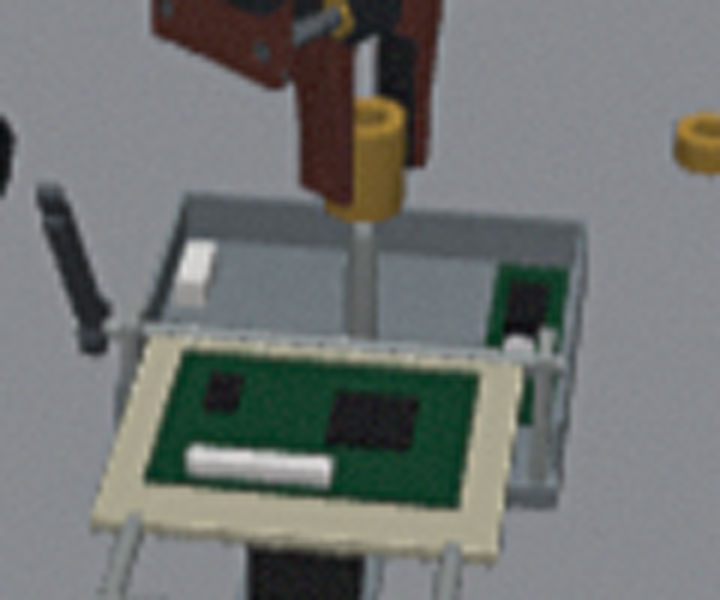

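Side crop: the sleeve's lower edge is centred at about (365,215) and the post axis at (362,230), so they line up within about 1 mm. Lowering with a force guard.

```bash
python3 - <<'E'
from h import *
for z in(.06,.0245):
    hit=movel([*POST,z],v=.04,until_force=8); print(hit,get_tcp_pos(),get_ft_force(),get_time())
    if hit:break
E
```

```text
False [ 0.54810199 -0.1017212   0.06002584] [ 0.43303677  0.43314313 -0.09065191] 12.375
True [ 0.54750328 -0.10161339  0.02407836] [-0.26433484  0.01385431  4.13686524] 13.2667
```

```bash
cat >> h.py <<'E'
XH=np.array([np.cos(U[2]),np.sin(U[2]),0]); YH=np.array([-XH[1],XH[0],0]); ZH=np.array([0,0,1.])
def bar(a,y0=0): # bar centre, y0 shifts hinge along unit y
    return np.array([U[0],U[1],.06])+YH*(y0+.172*np.cos(a))+ZH*.172*np.sin(a)
def tool(a,sgn=-1,k=1.,y0=0,dz=0):
    w,x,y,z=down(U[2]+sgn*np.pi/2)
    R=Ro.from_rotvec(XH*a*k)*Ro.from_quat([x,y,z,w]); q=R.as_quat()
    return bar(a,y0)+R.apply([0,0,.019+dz]), q[[3,0,1,2]]
E
python3 - <<'E'
from h import *
command_gripper(.55); print(get_grip_width()*88,get_tcp_pos())
movel([*POST,.12],v=.1); movel([*POST,.25],v=.25)
p,q=tool(0); move_pose([*p[:2],.25],q)
for s in(1,-1):
  for k in(0,.5,1):
    for a in(0,.5,1.): print(s,k,a,np.round(x,2) if (x:=inverse_kinematics(*tool(a,s,k))) is not None else None)
s=read_camera("side")[:,:,::-1];t=read_camera("top")[:,:,::-1]
A=cv2.resize(s[190:330,280:430],None,fx=4,fy=4);B=cv2.resize(t[220:300,330:410],(200,200))
A[:200,400:600]=B; cv2.imwrite("pics/c3.png",A); print(get_time())
E
```

```text
48.49616609927549 [ 0.54668299 -0.10144301  0.02327671]
1 0 0 [ 0.26  0.56  1.97 -0.    0.62 -1.53]
1 0 0.5 [ 0.22  0.41  1.94 -0.    0.79 -1.57]
1 0 1.0 [ 0.1   0.31  1.9  -0.    0.93 -1.68]
1 0.5 0 [ 0.26  0.56  1.97 -0.    0.62 -1.53]
1 0.5 0.5 [ 0.08  0.43  1.94  0.34  0.84 -1.94]
1 0.5 1.0 [-0.15  0.41  1.86  0.52  1.13 -2.23]
1 1 0 [ 0.26  0.56  1.97 -0.    0.62 -1.53]
1 1 0.5 [-0.05  0.49  1.93  0.6   0.97 -2.24]
1 1 1.0 [-0.32  0.61  1.8   0.82  1.46 -2.52]
-1 0 0 [ 0.26  0.56  1.97 -0.    0.62  1.61]
-1 0 0.5 [ 0.22  0.41  1.94 -0.    0.79  1.57]
-1 0 1.0 [ 0.1   0.31  1.9  -0.    0.93  1.46]
-1 0.5 0 [ 0.26  0.56  1.97 -0.    0.62  1.61]
-1 0.5 0.5 [0.08 0.43 1.94 0.34 0.84 1.2 ]
-1 0.5 1.0 [-0.15  0.41  1.86  0.52  1.13  0.92]
-1 1 0 [ 0.26  0.56  1.97 -0.    0.62  1.61]
-1 1 0.5 [-0.05  0.49  1.93  0.6   0.97  0.9 ]
-1 1 1.0 [-0.32  0.61  1.8   0.82  1.46  0.62]
18.1417
```

View pics/c3.png

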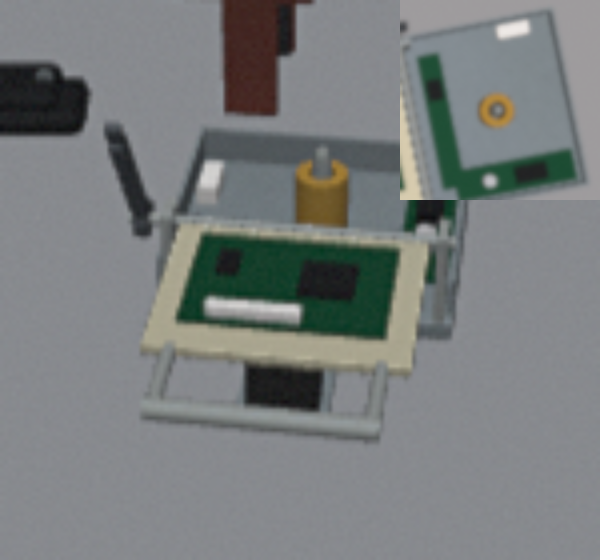

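The sleeve is home: post tip visible above it at (322,155), and the post sits inside the ring in the top inset at (497,110). Now grip the bar.

```bash
python3 - <<'E'
from h import *
command_gripper(.42)
p,q=tool(0); movel([*p[:2],.1],v=.2); print(movel(p,v=.05,until_force=8),get_ft_force())
command_gripper(0); print(get_grip_width()*88,get_finger_force(),p,get_tcp_pos(),get_ft_force(),get_ft_torque(),get_time())
E
```

```text
False [0.40367888 0.07481268 0.29813192]
10.985235275440196 30.00016540288925 [0.49408426 0.14244768 0.041     ] [0.49417553 0.14245648 0.04112012] [-0.95440319 -1.18118835  1.67551712] [-0.02106877  0.02756538 -0.07012718] 21.3167
```

```bash
python3 - <<'E'
from h import *
for a in np.linspace(.1,.9,9):
    p,q=tool(a); movel(p,q,v=.08); 
    if round(a*10)%3==0: print(a,get_ft_force(),get_grip_width()*88,get_time())
p=get_tcp_pos();w,x,y,z=get_ee_rot();b=p-Ro.from_quat([x,y,z,w]).apply([0,0,.019])-[U[0],U[1],.06]
print("angle",np.arctan2(b[2],b@YH),np.hypot(b[2],b@YH),b@XH)
s=read_camera("side")[:,:,::-1];t=read_camera("top")[:,:,::-1]
cv2.imwrite("pics/s4.png",s);cv2.imwrite("pics/t4.png",t)
cv2.imwrite("pics/c4.png",np.vstack([cv2.resize(s[170:290,280:440],(640,480),interpolation=cv2.INTER_CUBIC)]))
cv2.imwrite("pics/d4.png",cv2.resize(t[215:315,250:390],(784,560),interpolation=cv2.INTER_CUBIC))
E
```

```text
0.30000000000000004 [-0.40646404  2.94234715 -0.34527377] 11.463684967426211 22.4167
0.6 [0.99356599 4.46570227 1.4850308 ] 11.13384204882003 23.5167
0.9 [1.71267353 3.80224398 2.78867655] 11.731038917901968 24.6167
angle 0.8971760579994679 0.17198985368357364 -2.7462491310348063e-05
```

View pics/c4.png

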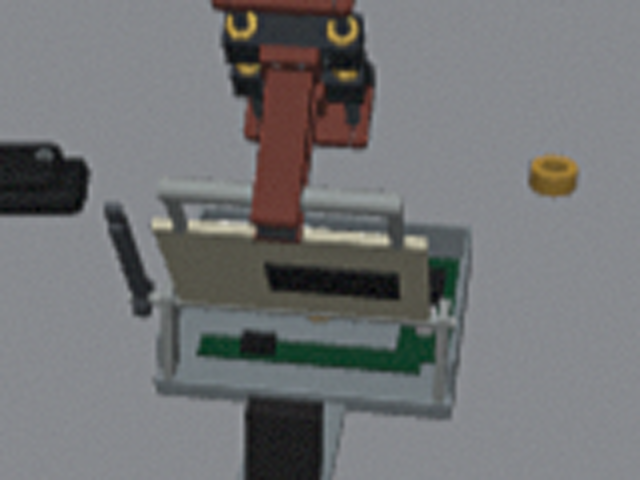

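View pics/d4.png

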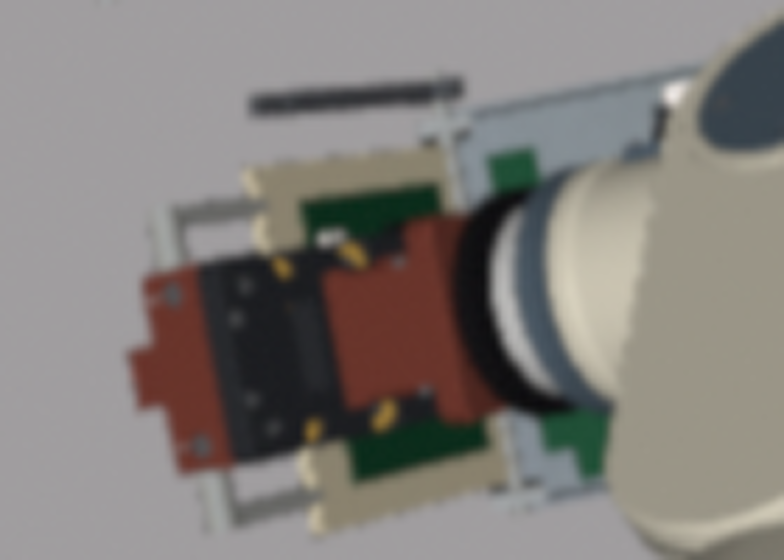

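Side: the panel (plate top edge from (152,222) to (428,240)) is slightly shallower than the pointer, whose tip is at (113,208). Top: pointer tip at (250,104), plate corner at (246,172). I'll measure the pointer angle per camera and use the known panel angle (0.897) to check for bias.

```bash
cat > m.py <<'E'
import io,contextlib
with contextlib.redirect_stdout(io.StringIO()): from fit import *
W0=W; Uc={}
for n in("top","side"):
    W=[w for w in W0 if w[0]==n]; Uc[n]=least_squares(res,f.x,loss="soft_l1").x
# dark pointer: darkness image relative to the bench, matched with a rendered box
def render(n,u,a,roi,L=.122,S=16):
    x0,y0,x1,y1=roi
    P=[uw(u,[X,l*np.cos(a)-h*np.sin(a),.06+l*np.sin(a)+h*np.cos(a)]) for X in(.088,.096) for l in(0.0,L) for h in(-.005,.005)]
    q=(proj(n,np.array(P))-[x0-.5,y0-.5])*S
    im=np.zeros(((y1-y0)*S,(x1-x0)*S),np.uint8); cv2.fillConvexPoly(im,cv2.convexHull(np.round(q).astype(np.int32)),255)
    return cv2.resize(im,(x1-x0,y1-y0),interpolation=cv2.INTER_AREA)/255.
def pointer(n,img,u,free):
    g=cv2.cvtColor(cv2.imread(img),cv2.COLOR_BGR2GRAY).astype(float)
    roi=(288,222,326,242) if n=="top" else (303,214,315,242)   # leaves the hinge boss out
    x0,y0,x1,y1=roi; g=g[y0:y1,x0:x1]; d=np.clip((np.percentile(g,80)-g),0,None); d/=np.percentile(d,95)
    best=None
    for a in np.arange(.8,1.12,.005):
        for s in (np.arange(-.004,.0041,.0005) if free else [0]):
            uu=u+np.array([s*np.cos(u[2]),s*np.sin(u[2]),0]); r=render(n,uu,a,roi)
            k=(r*d).sum()/(r*r).sum(); e=((d-k*r)**2).sum()/(d*d).sum()
            if best is None or e<best[0]: best=(e,a,s,k)
    return np.round(best,4)
if __name__=="__main__":
    for n,c in (("top","pics/top0.png"),("side","pics/side0.png"),("top","pics/t4.png"),("side","pics/s4.png")):
        print(n,c,"joint U",pointer(n,c,f.x,1),"own U",pointer(n,c,Uc[n],1))
    def pang(n,u,X,c): # angle of a panel point (x,y,thickness offset) from pixel
        F=lambda a:proj(n,uw(u,[X[0],X[1]*np.cos(a[0])-X[2]*np.sin(a[0]),.06+X[1]*np.sin(a[0])+X[2]*np.cos(a[0])]))[0]-c
        g=least_squares(F,[.9]); return np.round([g.x[0],*g.fun],3)
    S=lambda c:np.array([280,170])+(np.array(c)+.5)/4-.5
    T=lambda c:np.array([250,215])+(np.array(c)+.5)/5.6-.5
    for n,X,c in (("side",(.07,.124,0),S((152,224))),("side",(-.07,.124,0),S((428,242))),("side",(.059,.172,0),S((160,191))),("side",(-.059,.172,0),S((404,206))),("top",(.07,.124,.003),T((243,172))),("top",(-.07,.124,.003),T((312,533)))):
        print(n,X,pang(n,f.x,X,c),pang(n,Uc[n],X,c))
E
python3 m.py
```

```text
Traceback (most recent call last):
  File "m.py", line 26, in <module>
    print(n,c,"joint U",pointer(n,c,f.x,1),"own U",pointer(n,c,Uc[n],1))
                                                   ~~~~~~~^^^^^^^^^^^^^
  File "m.py", line 20, in pointer
    uu=u+np.array([s*np.cos(u[2]),s*np.sin(u[2]),0]); r=render(n,uu,a,roi)
                                                        ~~~~~~^^^^^^^^^^^^
  File "m.py", line 10, in render
    q=(proj(n,np.array(P))-[x0-.5,y0-.5])*S
       ~~~~^^^^^^^^^^^^^^^
  File "h.py", line 4, in proj
    i=camera_info(n);K=i["intrinsics"];T=i["T"]
ValueError: time passes only in moves, steps and waits
```

```bash
sed -i 's/^def proj/import functools\ncamera_info=functools.lru_cache(camera_info)\ndef proj/' h.py
sed -i 's/^W0=W; Uc={}/import fit; W0=W; Uc={}/; s/^    W=\[w for/    fit.W=[w for/' m.py; python3 m.py
```

```text
top pics/top0.png joint U [ 5.100e-02  9.800e-01 -5.000e-04  8.762e-01] own U [ 5.040e-02  9.900e-01 -5.000e-04  8.711e-01]
side pics/side0.png joint U [ 0.0297  0.94   -0.0015  0.9065] own U [ 3.69e-02  9.35e-01 -5.00e-04  8.87e-01]
top pics/t4.png joint U [ 5.450e-02  9.800e-01 -5.000e-04  8.743e-01] own U [ 5.400e-02  9.950e-01 -5.000e-04  8.718e-01]
side pics/s4.png joint U [ 0.0298  0.94   -0.0015  0.9003] own U [ 3.630e-02  9.350e-01 -5.000e-04  8.812e-01]
side (0.07, 0.124, 0) [ 0.902 -0.335 -0.046] [ 0.887 -0.218 -0.03 ]
side (-0.07, 0.124, 0) [ 0.91  -0.403 -0.039] [ 0.896 -0.432 -0.042]
side (0.059, 0.172, 0) [ 0.898 -0.21  -0.029] [ 0.888 -0.115 -0.016]
side (-0.059, 0.172, 0) [ 0.904 -0.598 -0.06 ] [ 0.894 -0.639 -0.064]
top (0.07, 0.124, 0.003) [ 0.855 -0.177 -0.679] [ 0.866 -0.198 -0.763]
top (-0.07, 0.124, 0.003) [0.851 0.079 0.603] [0.861 0.076 0.572]
```

```bash
python3 - <<'E'
from h import *
p,q=tool(.95); movel(p,q,v=.05); wait(.3)
p=get_tcp_pos();w,x,y,z=get_ee_rot();b=p-Ro.from_quat([x,y,z,w]).apply([0,0,.019])-[U[0],U[1],.06]
A=np.arctan2(b[2],b@YH); print("angle",A,get_ft_force())
av={n:np.mean([read_camera(n)[:,:,::-1].astype(float) for _ in range(15)],0) for n in("top","side")}
np.savez("av.npz",**av); print(get_time())
F=12; out=[]
def P3(X,l,h,a): 
    y=l*np.cos(a)-h*np.sin(a); return np.array([U[0],U[1],.06])+XH*X+YH*y+ZH*(l*np.sin(a)+h*np.cos(a))
for n,(x0,y0,w,h) in(("side",(301,212,33,42)),("top",(286,224,33,42))):
    im=cv2.resize(np.clip(av[n]*1.25,0,255).astype(np.uint8)[y0:y0+h,x0:x0+w],None,fx=F,fy=F,interpolation=cv2.INTER_CUBIC)
    def ln(A3,B3,c):
        q=((proj(n,np.array([A3,B3]))-[x0-.5,y0-.5])*F).round().astype(int); cv2.line(im,tuple(q[0].tolist()),tuple(q[1].tolist()),c,1,cv2.LINE_AA)
    for a,c in((.91,(0,0,255)),(.95,(0,255,0)),(.99,(255,80,0))):
        for X in(.088,.096):
            for hh in(-.005,.005): ln(P3(X,.122,hh,a),P3(.184-X if hh>0 else X,.122,-hh if hh<0 else hh,a),c)
        ln(P3(.092,0,0,a),P3(.092,.122,0,a),c)
    for hh in(-.003,.003):
        ln(P3(.07,.006,hh,A),P3(.07,.124,hh,A),(255,255,0)); ln(P3(.07,.124,hh,A),P3(0,.124,hh,A),(255,255,0))
    out.append(im)
cv2.imwrite("pics/o5.png",np.hstack(out))
E
```

```text
angle 0.9491239047998901 [1.67742709 3.07325509 1.18597445]
26.8417
```

View pics/o5.png

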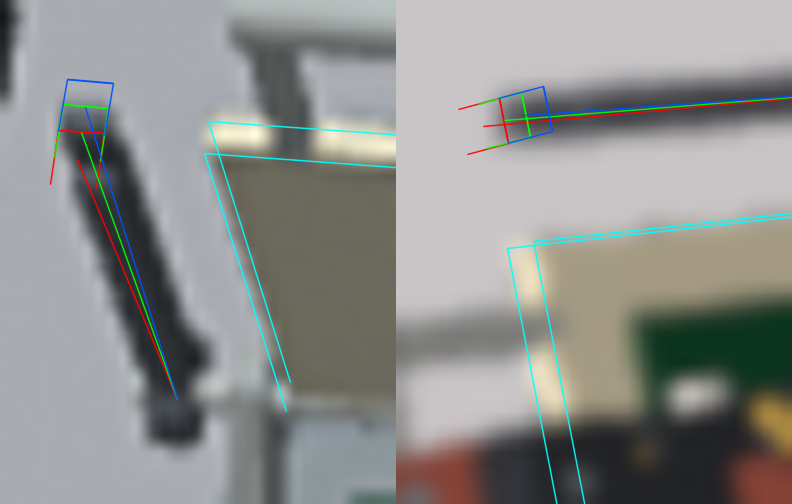

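Side: the panel overlay is about 6 px left of and 3 px below the real plate edge (in 12x pixels), and the pointer's end sits at the green 0.95 outline. Top: the overlay is about 6 px left, with the pointer end near x=497, which gives about 0.96. I'll refine numerically with those shifts.

```bash
cat > n.py <<'E'
from m import *
from scipy.ndimage import gaussian_filter
av=np.load("av.npz"); u=np.array(U)
def rend(n,a,roi,sh):
    r=render(n,u,a,(roi[0]-3,roi[1]-3,roi[2]+3,roi[3]+3)); M=np.float32([[1,0,sh[0]],[0,1,sh[1]]])
    return cv2.warpAffine(gaussian_filter(r,SG),M,r.shape[::-1])[3:-3,3:-3]
for SG in(.5,.8):
  for n,roi,b in(("side",(302,214,316,241),(.5,-.25)),("top",(288,224,324,242),(.5,0))):
    x0,y0,x1,y1=roi; g=av[n].mean(2)[y0:y1,x0:x1]; d=np.percentile(g,80)-g
    for dx in(-.3,0,.3):
      E=[]
      for a in np.arange(.88,1.04,.005):
        for fr in np.arange(-.9,.91,.15):   # only the insensitive direction free
          sh=(b[0]+dx,b[1]+fr) if n=="top" else (b[0]+fr,b[1]+dx)
          r=rend(n,a,roi,sh); k=(r*d).sum()/(r*r).sum(); E.append((((d-k*r)**2).sum()/(d*d).sum(),a,fr))
      print(SG,n,"sens. shift",dx,np.round(min(E),4))
E
python3 n.py
```

```text
0.5 side sens. shift -0.3 [0.0397 0.925  0.3   ]
0.5 side sens. shift 0 [0.0396 0.94   0.15  ]
0.5 side sens. shift 0.3 [0.0383 0.935  0.3   ]
0.5 top sens. shift -0.3 [0.0186 0.985  0.15  ]
0.5 top sens. shift 0 [0.0186 0.98   0.15  ]
0.5 top sens. shift 0.3 [0.0214 0.975  0.15  ]
0.8 side sens. shift -0.3 [0.0496 0.92   0.45  ]
0.8 side sens. shift 0 [0.0492 0.925  0.45  ]
0.8 side sens. shift 0.3 [0.0478 0.935  0.45  ]
0.8 top sens. shift -0.3 [0.0122 0.985  0.15  ]
0.8 top sens. shift 0 [0.0118 0.97   0.    ]
0.8 top sens. shift 0.3 [0.011 0.97  0.   ]
```

The pointer's lighter end face biases the two views in opposite directions (side about 0.93, top about 0.975). Together with the edge readings that gives about 0.955.

```bash
python3 - <<'E'
from h import *
p,q=tool(.956); movel(p,q,v=.03); wait(.8)
p=get_tcp_pos();w,x,y,z=get_ee_rot();b=p-Ro.from_quat([x,y,z,w]).apply([0,0,.019])-[U[0],U[1],.06]
print(np.arctan2(b[2],b@YH),get_grip_width()*88,get_finger_force(),get_ft_force(),np.abs(get_qvel()).max(),get_time())
print(job_done())
E
```

```text
0.9560619271731705 11.287775349825463 29.999772012233734 [1.0233828  2.9758583  2.99916835] 0.001688037050636934 27.8917
the job is handed in; nothing more can be done
None
```

I handed the job in at 27.9 s: the tall sleeve is fully down on the post and released, and the gripper is holding the panel steady at 0.956 rad, against a pointer angle I measured at about 0.955 rad (the two camera views ranged from 0.93 to 0.98).

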